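# Clip the tension weight onto the ribbon coder's dancer arm

### The arm

A 6-joint arm with a two-finger parallel gripper is mounted at the origin on the work surface. World frame = base frame: x ahead of the robot, y to its left, z up, the work surface at z = 0. Lengths are in m, angles in degrees, forces in N, time in s.
With the tool pointing down it reaches from about 0.3 to 0.875 m from the base axis. Payload 6.4 kg.
Tool frame: the origin (TCP) lies on the centre line of the jaws, within the pads' length; the fingertips stand 22 mm ahead of it and the grasp point (between the pads) lies 3 mm ahead of it; z points along the fingers, y is the direction in which the jaws open and shut (so a half turn about z gives the same grasp; the last joint's range is limited). The gripper opens to 88 mm and grips with 3 to 60 N. Pads are 18 mm wide; open, the fingers measure 123 mm over their backs; the gripper's body (75 mm by 187 mm) begins 45 mm behind the grasp point.
Start: joints at [-87.451, 10.359, 92.074, -0, 77.567, -11.82], TCP at [0.143, -0.557, 0.261] pointing down, gripper open.
Joint ranges: [-171.53, 171.53], [-51.25, 118.39], [17.06, 147.69], [-65.23, 245.23], [0, 150.52], [-178.68, 178.68]. Speed limits (degrees/s): [147.25, 147.25, 172.46, 180, 180, 180].

### API

Orientations are given as [roll, pitch, yaw] about the fixed x, y, z axes, in that order (R = Rz(yaw) Ry(pitch) Rx(roll)).
In Python, from plant import get_state, viewer, env gives the robot as it stands.
- The arm moves only by the shell command python3 -m jog 'ROWS'. ROWS is JSON, a list of rows, each a list of 3 entries, a list of its own where there are three numbers: the shift along the world's x, y, z in mm, then the turn, a rotation vector about the world's x, y, z in degrees, then the gripper's target within -1 to 1 (fully open at 1, half-way at 0, shut at -1). In form: [[[tx, ty, tz], [wx, wy, wz], claw], ...]. A call has 1 to 10 rows; each row is the pose to reach, as a shift and turn from the pose commanded when the call began; what a row does not reach only later rows make up. A row lasts 1/10 s, in which the tool goes at most 50 mm and 8.59 degrees, less where a joint would pass 70% of its speed; a pose out of reach is approached as far as the arm can. A call with a gripper value outside its range is refused whole. The fingers move at their own pace and stop on an object; the grip force is fixed at half the most. Time passes only in rows, so rows that repeat a pose let the fingers close. It gives the time, the measured TCP pose, the force and the opening at its end, in the units of the state.
- get_state(): the state, without advancing time (a new reading comes with each control period).
- viewer.get_image(name): name is "scene" or "top" or "wrist"; returns a dict with "img" (400x640x3 uint8, red, green, blue), "z_map" (400x640 float32, m along the optical axis (not along the pixel's ray), 0 where there is no reading), "fx", "fy", "cx", "cy" (pixels), "rvec" (rotation vector, rad) and "tvec" (3), from world to camera coordinates, as OpenCV has them. Camera axes: x right, y down, z forward; pixel columns grow to the right and rows downward; lengths in m; the calibration is good to about 2 mm. A picture is of the moment at which its call begins.
- env.hand_in(): hands the job in, once; it reports no verdict.
The state is a dict: "t": time; "joints": joint angles; "joint_velocities": joint speeds; "joint_efforts": joint torques, N m; "tool_pos": TCP position; "eef_rot": TCP orientation; "force": force on the tool from outside, world axes, zero at the start; "moment": the same for the moment, N m; "gripper_width": finger opening in m.
Only numpy, scipy, OpenCV 4.12 (cv2) and the standard library are available. Lean on these libraries where they do the work, as an engineer would, in place of code of your own. Each camera call takes 0.05 s, during which the arm holds its last target.

### The job

Hang the larger of the two hook weights on the ring at the end of the ribbon coder's dancer arm: push its snap hook onto the ring so that the ring presses the gate open and the gate flicks shut behind it, then let the weight down until it hangs freely from the arm with the gate closed, and let go. Work by feel, as the arm is light: never load it or its ring with more than about 15 N. Leave the small weight and the other things on the bench where they are.

Things in the scene. Friction and masses are not known exactly. Their poses are not given: they have to be found in the camera images.
- tension_weight: larger hook weight, 0.44 to 0.61 kg, standing upright: dark steel slug 50 mm across, 32 high, with a bright flat forged snap hook fixed rigidly on top, about 115 mm high in all. Origin: centre of the underside; z up; x points out through the gate. The hook lies in the x-z plane, 11 mm thick along y. Foot z 46 to 55; throat inside x -8 to 8; bow of inner radius 8 centred at x 0, z 94
- hook_back (a point): on the tension weight at x -18, z 92 mm of its frame: the place to grip the hook from above, pinching across y. It is on the hook's broad straight back, x -26 to -8, z 46 to 98; the bow's top is about 22 mm above this point
- hook_nose (a point): on the tension weight at x 11.5, z 91 mm of its frame: the rounded lower end of the hook's nose, which is 7 mm thick (x 8 to 15). The mouth is the 35 mm below it, closed by the gate. To enter, the ring's wire must press on the gate just under the nose: wire centre 4 to 7 mm lower than this point
- hook_seat (a point): inside the bow of the tension weight's hook, x 0, z 98.5 mm of its frame: the centre of the ring's wire lies here when the weight hangs from it
- gate (a joint): tension weight's gate: 0 = shut by its spring, grows inwards, 0.54 rad = hard stop. 5 mm thick, pivot at x 11.5, z 57, tip at z 90.5, outer face x 14. Moves from 3 N at the tip, 5 to 6 N near the stop. Pressed in along x just under the nose, the wire is past the nose when its centre is at x below 4, at the stop at x 1 to 2.5; then let it rise into the bow: the gate slips off and flicks shut
- dancer: dancer arm of the ribbon coder, a light aluminium lever with a roller midway and a steel eye bolt in its tip. Origin: its pivot. x from the ring back to the pivot (push the hook on this way), z up, y along the pivot axis. A spring holds it level against its upper stop; the weight pulls its tip 25 to 60 mm down, lower stop 80. Rigid along x; at the ring 1.3 N preload, then 0.1 N per mm downwards
- ring_mid (a point): middle setting of the near wire of the ring, 250 mm from the pivot, about 0.215 m high: centre of the wire at the ring's very tip. The ring lies flat, hole upright: 44 mm outside, 30 inside, 7 mm wire. The eye bolt is set by hand up to 18 mm further out or in along the arm's x than this point, so find the wire by feel or sight; sideways and in height the point is true
- small_weight: the small hook weight, 34 mm slug, about 110 mm high, the same hook; not to be used. Origin: centre of its underside
- coder: the ribbon coder that carries the dancer arm: case 240 x 260 x 88 mm, upright plate with motor and rollers to 325 mm, bolted down. Origin: centre of its underside; the arm sticks out to its -x side, its ring about 300 mm from the origin along -x and 66 mm along -y
- ribbon_reel: black reel of ribbon lying flat, 76 mm across, 32 mm high; origin under its centre
- cleaner_bottle: white bottle with blue cap, 56 mm across, 150 mm high; origin under its centre
- screwdriver: black-handled screwdriver lying flat, 190 mm long, along its x
- spare_roller: black rubber roller lying flat, 28 mm thick, 130 mm long with its journals, along its x
- tape_core: cardboard tube standing on end, 76 mm across, 45 mm high
- carton: plain white carton, 90 x 60 x 35 mm
Not all that is in view belongs to the job. Leave any orange or red look-alike of the tension_weight alone.

How it is judged (in metres and radians):
On the way, in this order (a step that is already met when the one before it is completed fails the run):
1. the ring presses the gate of the large weight's hook open (value of joint gate above 0.25 rad and contact force between tension_weight and dancer above 0.5 N), for 0.05 s.
2. the gate has flicked shut with the ring inside the hook (value of joint gate below 0.08 rad and x of hook_seat in the frame of dancer between -0.278 and -0.222 m and y of hook_seat in the frame of dancer between -0.012 and 0.012 m and z of hook_seat in the frame of dancer between -0.01 and 0.016 m), for 0.1 s.
At the end, for the whole second after the job is handed in: The larger weight hangs at rest (under 0.06 m/s, upright within 0.35 rad, clear of the bench) from the dancer arm: the ring's wire lies in its hook's bow (within 6 mm in height, 12 mm sideways, any setting of the eye bolt), the gate is shut (under 0.08 rad) and the arm carries the weight (value of joint gate below 0.08 rad and x of hook_seat in the frame of dancer between -0.274 and -0.226 m and y of hook_seat in the frame of dancer between -0.012 and 0.012 m and z of hook_seat in the frame of dancer between -0.006 and 0.006 m and contact force between tension_weight and dancer above 2.5 N and height (world z) of tension_weight above 0.03 m and angle between tension_weight's own z axis and vertical below 0.35 rad and linear speed of tension_weight below 0.06 m/s); the robot touches nothing.
It fails at once if the dancer arm or its ring is loaded with more than 16 N by anything (contact force between dancer and anything else above 16 N).
It fails at once if the small weight is moved more than 25 mm (distance of small_weight from where it was at the start of the episode above 0.025 m).
It fails at once if another thing on the bench is moved more than 30 mm (distance of any of ribbon_reel, cleaner_bottle, screwdriver, spare_roller, tape_core, carton from where it was at the start of the episode above 0.03 m).
It also fails if it takes over 51 s, if anything falls off the work surface, if the arm or the gripper's body presses on something with over 40 N, if the wrist force passes 120 N, or if a joint passes its speed limit or range.

## Working session

There is one attempt and no reset: what is moved stays moved. The work goes in short steps, Python scripts to look and compute and a shell command to move; the robot and the scene stay as the last step left them, time stands still between calls to the robot, and variables do not carry over. Pictures are saved under pics/ and viewed, and the job is handed in when it is done.

```bash
ls; mkdir -p pics
python3 - <<'E'
from plant import get_state, viewer, env
import cv2,pickle
for k,v in get_state().items(): print(k,v)
d={}
for n in ["scene","top","wrist"]:
    d[n]=viewer.get_image(n)
    cv2.imwrite(f"pics/{n}0.png",d[n]["img"][:,:,::-1])
    print(n,d[n]["fx"],d[n]["cx"],d[n]["cy"],d[n]["rvec"],d[n]["tvec"])
pickle.dump(d,open("v0.pkl","wb"))
E
```

```text
pics
t 0.0
joints [-8.74489015e+01  1.04024684e+01  9.21310549e+01  2.64736247e-03
  7.75666852e+01 -1.18196039e+01]
joint_velocities [-0.06512119  0.03545166 -0.00353618 -0.00660071  0.01679287 -0.02277067]
joint_efforts [-2.35978208e-03 -4.33879316e+01 -3.41848397e+01  7.00147357e-02
  3.85005644e-02 -1.49603220e-04]
tool_pos [ 0.14272449 -0.55649922  0.25980953]
eef_rot [-1.79902446e+02 -2.30552700e-02  1.43701105e+01]
force [-1.56287694 -0.39542524  0.42264955]
moment [-0.01431875 -0.0088943   0.04096095]
gripper_width 0.08796506011825163
scene 409.6723478664011 311.04695774106165 200.40699361294492 [ 1.91543332  1.6018087  -0.64614443] [-0.10397247 -0.28118586  1.55074147]
top 469.7243985973126 327.59962490173814 202.9954514844124 [ 2.19594794 -2.14765743  0.10865922] [0.01105887 0.58086384 1.64080504]
wrist 311.34439780814415 313.3004188791368 201.28225131258714 [-2.26744688  1.75904558  0.29049457] [-0.57459479 -0.04345415  0.39069693]
```

View pics/scene0.png

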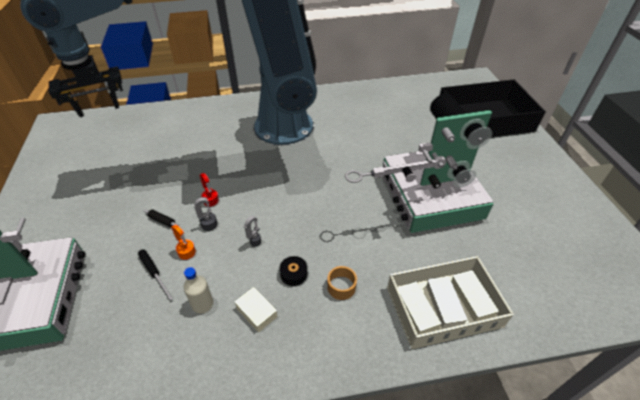

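View pics/top0.png

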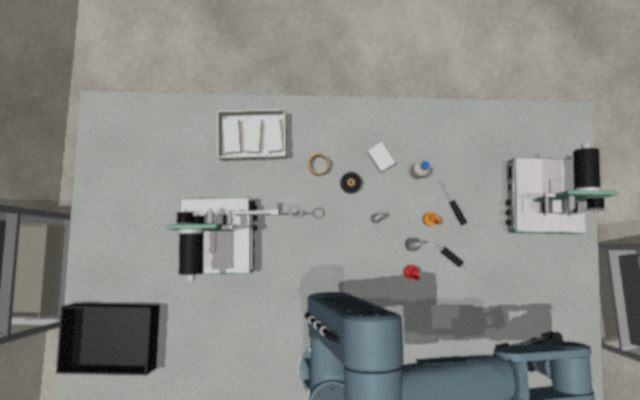

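View pics/wrist0.png

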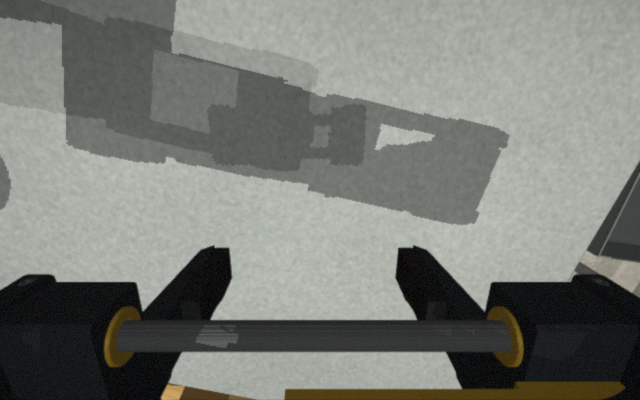

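```bash
cat > h.py <<'E'
import numpy as np,cv2
def cloud(d):
    z=d["z_map"];h,w=z.shape
    u,v=np.meshgrid(np.arange(w),np.arange(h))
    P=np.stack([(u-d["cx"])/d["fx"]*z,(v-d["cy"])/d["fy"]*z,z],-1)
    R,_=cv2.Rodrigues(np.array(d["rvec"]))
    W=(P-np.array(d["tvec"]).ravel())@R
    W[z==0]=np.nan
    return W
def proj(d,p):
    q,_=cv2.projectPoints(np.array(p,float).reshape(-1,1,3),np.array(d["rvec"],float),np.array(d["tvec"],float),np.array([[d["fx"],0,d["cx"]],[0,d["fy"],d["cy"]],[0,0,1.]]),None)
    return q.reshape(-1,2)
def crop(d,u0,u1,v0,v1,s,fn):
    im=d["img"][v0:v1,u0:u1,::-1]
    cv2.imwrite(fn,cv2.resize(im,None,fx=s,fy=s,interpolation=cv2.INTER_CUBIC))
E
python3 - <<'E'
import pickle
from h import *
d=pickle.load(open("v0.pkl","rb"))
crop(d["top"],240,460,180,300,3.6,"pics/t1.png")
crop(d["scene"],130,410,150,300,2.8,"pics/s1.png")
W=cloud(d["top"])
for n,(u0,u1,v0,v1) in dict(big=(400,430,233,254),small=(368,392,208,225),ring=(300,330,203,222)).items():
    Q=W[v0:v1,u0:u1].reshape(-1,3);Q=Q[(Q[:,2]>0.012)]
    print(n,len(Q),np.nanmin(Q,0),np.nanmax(Q,0),np.nanmedian(Q,0))
W2=cloud(d["scene"])
for n,(u0,u1,v0,v1) in dict(big=(192,218,195,235),small=(243,265,215,250),ring=(315,340,226,246),ring2=(340,365,168,184)).items():
    Q=W2[v0:v1,u0:u1].reshape(-1,3);Q=Q[(Q[:,2]>0.012)]
    print(n,len(Q),np.nanmin(Q,0),np.nanmax(Q,0),np.nanmedian(Q,0))
E
```

```text
big 180 [ 0.42071802 -0.30208613  0.01426393] [ 0.46669758 -0.25429619  0.12227158] [ 0.44434199 -0.27584001  0.03327335]
small 92 [ 0.51672139 -0.16892994  0.01276139] [ 0.55131583 -0.13124697  0.11628157] [ 0.53258937 -0.14676847  0.0570834 ]
ring 21 [0.52186438 0.10362247 0.2125273 ] [0.55040824 0.11075909 0.22563648] [0.53779369 0.107553   0.21763792]
big 522 [ 0.34164031 -0.30363408  0.0121736 ] [ 0.46926785 -0.25001698  0.1157379 ] [ 0.44632599 -0.27737735  0.03325601]
small 318 [ 0.51766117 -0.17014426  0.01297225] [ 0.55110451 -0.13173786  0.1126279 ] [ 0.54006547 -0.15129783  0.05852527]Traceback (most recent call last):
  File "<stdin>", line 13, in <module>
    res = np.fmin.reduce(a, axis=axis, out=out, **kwargs)
ValueError: zero-size array to reduction operation fmin which has no identity
```

View pics/t1.png

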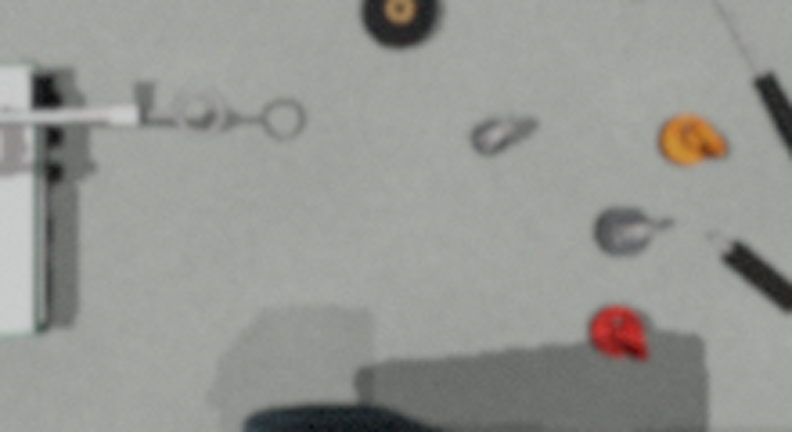

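View pics/s1.png

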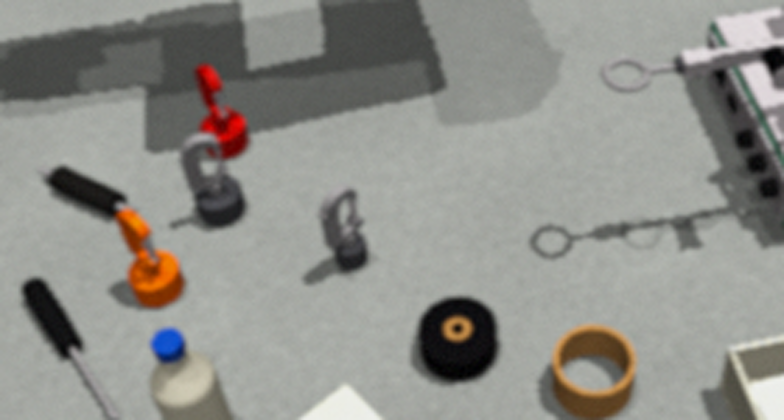

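Run:
```python
import pickle
from h import *
np.set_printoptions(precision=4,suppress=True)
d=pickle.load(open("v0.pkl","rb"))
for n in("scene","top"):
    W=cloud(d[n])
    print(n,"big hook pts")
    m=(abs(W[...,0]-.45)<.05)&(abs(W[...,1]+.275)<.06)&(W[...,2]>0.045)
    Q=W[m]; print(len(Q)); print(Q[np.argsort(-Q[:,2])][:60:2])
    if len(Q)>5:
        c=Q[:,:2].mean(0);U,S,V=np.linalg.svd(Q[:,:2]-c);print(c,S,V[0],np.degrees(np.arctan2(V[0,1],V[0,0])))
    m=(abs(W[...,0]-.45)<.04)&(abs(W[...,1]+.275)<.05)&(abs(W[...,2]-0.032)<.004)
    Q=W[m];print("slugtop",Q.min(0),Q.max(0),Q.mean(0))
    m=(W[...,2]>0.2)&(W[...,2]<.24)&(W[...,0]>.3)&(W[...,0]<.75)&(W[...,1]>0.03)&(W[...,1]<.3)
    v,u=np.nonzero(m);Q=W[m];o=np.argsort(Q[:,1]);
    print("ring/arm",len(Q))
    for i in o[:60:2]:print(u[i],v[i],Q[i])
```

```text
scene big hook pts
223
[[ 0.4475 -0.2831  0.1157]
 [ 0.4391 -0.2807  0.1146]
 [ 0.4454 -0.2862  0.1142]
 [ 0.4424 -0.2782  0.1135]
 [ 0.437  -0.2838  0.113 ]
 [ 0.4471 -0.2701  0.1128]
 [ 0.4473 -0.2892  0.1127]
 [ 0.4456 -0.2757  0.1123]
 [ 0.4397 -0.284   0.1119]
 [ 0.4487 -0.2758  0.1115]
 [ 0.4469 -0.2841  0.1112]
 [ 0.4365 -0.276   0.1111]
 [ 0.4496 -0.2869  0.1106]
 [ 0.4484 -0.2924  0.1105]
 [ 0.4438 -0.2734  0.11  ]
 [ 0.4478 -0.2899  0.1094]
 [ 0.4432 -0.2928  0.1091]
 [ 0.4352 -0.2709  0.1087]
 [ 0.4456 -0.2957  0.1081]
 [ 0.4477 -0.2821  0.1077]
 [ 0.4455 -0.2712  0.1072]
 [ 0.4522 -0.2958  0.107 ]
 [ 0.4339 -0.2685  0.1068]
 [ 0.4442 -0.2741  0.1064]
 [ 0.4451 -0.266   0.1058]
 [ 0.4466 -0.2744  0.1049]
 [ 0.4357 -0.2663  0.1042]
 [ 0.4393 -0.2663  0.1039]
 [ 0.4406 -0.2995  0.1036]
 [ 0.4474 -0.283   0.1034]]
[ 0.446  -0.2841] [0.1827 0.0508] [-0.2957  0.9553] 107.19778790008871
slugtop [ 0.4234 -0.3036  0.028 ] [ 0.4691 -0.2543  0.0357] [ 0.449  -0.277   0.0316]
ring/arm 608
345 176 [0.5305 0.1036 0.2167]
346 178 [0.5395 0.104  0.218 ]
346 177 [0.5361 0.1048 0.2182]
347
[... 2010 characters left out ...]
283 0.1101 0.218 ]
300 212 [0.5316 0.1103 0.2167]
300 208 [0.5442 0.1107 0.2159]
300 209 [0.5414 0.1108 0.2125]
299 215 [0.5221 0.1132 0.2163]
299 207 [0.5471 0.1137 0.2188]
299 205 [0.5537 0.1141 0.2152]
298 216 [0.5188 0.1161 0.2173]
298 205 [0.5534 0.1171 0.2177]
297 216 [0.5185 0.1191 0.2207]
297 204 [0.5561 0.12   0.2224]
297 206 [0.551  0.1207 0.2087]
296 217 [0.5153 0.1222 0.2196]
296 204 [0.5565 0.1235 0.2174]
295 216 [0.5189 0.1259 0.2124]
295 204 [0.5564 0.1267 0.2173]
294 217 [0.5157 0.129  0.2123]
294 204 [0.5564 0.1299 0.2161]
293 215 [0.5213 0.1317 0.2205]
293 205 [0.5525 0.1324 0.2235]
293 206 [0.5502 0.1329 0.215 ]
292 215 [0.5218 0.1354 0.2132]
292 206 [0.5503 0.1363 0.2128]
```

Run:
```python
import pickle
from h import *
np.set_printoptions(precision=4,suppress=True)
d=pickle.load(open("v0.pkl","rb"))
for n in("scene","top"):
    W=cloud(d[n])
    m=(W[...,2]>0.205)&(W[...,2]<.235)&(W[...,0]>.5)&(W[...,0]<.57)&(W[...,1]>0.09)&(W[...,1]<.34)
    Q=W[m]
    for a in np.arange(.1,.34,.01):
        q=Q[(Q[:,1]>=a)&(Q[:,1]<a+.01)]
        if len(q):print(n,"%.2f"%a,len(q),q[:,0].min(),q[:,0].max(),q[:,0].mean(),q[:,2].mean())
    m=(abs(W[...,2]-.088)<.005)&(W[...,1]>0.2)&(W[...,1]<.65)&(W[...,0]>.25)&(W[...,0]<.7)
    Q=W[m][:,:2].astype(np.float32); print(cv2.minAreaRect(Q),cv2.boxPoints(cv2.minAreaRect(Q)))
    # ring circle fit
    m=(W[...,2]>0.205)&(W[...,2]<.23)&(W[...,0]>.5)&(W[...,0]<.57)&(W[...,1]>0.09)&(W[...,1]<.144)
    Q=W[m]; A=np.c_[2*Q[:,:2],np.ones(len(Q))]; s=np.linalg.lstsq(A,(Q[:,:2]**2).sum(1),rcond=None)[0]
    print("circle",s[:2],np.sqrt(s[2]+s[0]**2+s[1]**2),Q[:,2].mean())
```

```text
scene 0.10 21 0.5219246014614047 0.5505095052478678 0.5358095816720702 0.21709072422082265
scene 0.11 22 0.5172212726279186 0.5542358332583688 0.5370442880085503 0.21697114875790274
scene 0.12 22 0.5124641609328326 0.5567487300017624 0.5361924719748944 0.21683874189461097
scene 0.13 23 0.5132761193005682 0.5540420119454506 0.5327064942166493 0.21690740561413788
scene 0.14 24 0.5203566385433296 0.5484380525774675 0.5354846853274343 0.21827179508761718
scene 0.15 9 0.5305915280163904 0.5354545624753883 0.5329901699949502 0.2169749424130332
scene 0.16 10 0.5309320785184021 0.5364247406160506 0.5335152871947871 0.21666709311254467
scene 0.17 28 0.5239069137692908 0.5400417983280803 0.5338262897904279 0.21859001833187477
scene 0.18 40 0.5214582494423957 0.5430001631939888 0.5355661148342816 0.21979932529280055
scene 0.19 33 0.5212300620446079 0.5419797892399587 0.5350645201868894 0.2198896998878578
scene 0.20 29 0.5213342352876148 0.5397672407703996 0.5333545738505769 0.21940375319173547
scene 0.21 26 0.5241469707344214 0.5343568152290673 0.5316665978861417 0.21775420813511875
scene 0.22 
[... 2959 characters left out ...]
12 0.2185859323091471
top 0.29 9 0.5244265968537092 0.5303143796416193 0.5276522888087345 0.22262597090044847
top 0.30 10 0.5239175040420337 0.5298373536768389 0.5263406955412477 0.2196243933731389
top 0.31 11 0.5229960649911064 0.5297594594611017 0.5264671984638497 0.22310055277473645
top 0.32 15 0.5004855768499353 0.5291305858435656 0.5169926151462033 0.22955578497961987
top 0.33 11 0.5065347921595147 0.5349873160897618 0.5250272826054936 0.22882956088961356
((0.457564115524292, 0.4022715091705322), (0.2581219971179962, 0.2396436482667923), 2.7227632999420166) [[0.323  0.5158]
 [0.3343 0.2765]
 [0.5922 0.2887]
 [0.5808 0.5281]]
circle [0.5357 0.1249] 0.01892964053764117 0.21789426409928986
```

```bash
python3 - <<'E'
import pickle
from h import *
d=pickle.load(open("v0.pkl","rb"))["wrist"]
R,_=cv2.Rodrigues(np.array(d["rvec"]));c=-R.T@np.array(d["tvec"]).ravel()
from scipy.spatial.transform import Rotation as Ro
T=Ro.from_euler("xyz",[-179.9,0,14.37],degrees=True).as_matrix()
print(c, "in tool", T.T@(c-[.1427,-.5565,.2598]), "axis in tool",T.T@R[2], "x", T.T@R[0])
E
python3 -m jog '[[[300,250,20],[0,0,92.6],0.14],[[300,250,20],[0,0,92.6],0.14],[[300,250,20],[0,0,92.6],0.14],[[300,250,20],[0,0,92.6],0.14],[[300,250,20],[0,0,92.6],0.14],[[300,250,20],[0,0,92.6],0.14],[[300,250,20],[0,0,92.6],0.14],[[300,250,20],[0,0,92.6],0.14],[[300,250,20],[0,0,92.6],0.14],[[300,250,20],[0,0,92.6],0.14]]'
```

```text
[ 0.22434519 -0.53589989  0.38363012] in tool [ 8.42033690e-02  9.11959815e-05 -1.23830471e-01] axis in tool [-0.32074964  0.00115017  0.94716331] x [ 2.91298907e-04  9.99999335e-01 -1.11568579e-03]
t: 1.15
tool_pos: [0.4437, -0.3055, 0.2805]
eef_rot: [-180.0, -0.0, 100.9]
force: [-0.3, -0.1, 0.9]
gripper_width: 0.0506
```

```bash
python3 -m jog '[[[6,10,-40],[0,0,6.1],0.14],[[6,10,-40],[0,0,6.1],0.14],[[6,10,-40],[0,0,6.1],0.14]]'
python3 - <<'E'
from plant import viewer,get_state
import pickle
from h import *
np.set_printoptions(precision=4,suppress=True)
d=viewer.get_image("wrist");pickle.dump(d,open("w1.pkl","wb"))
cv2.imwrite("pics/w1.png",d["img"][:,:,::-1])
W=cloud(d)
for lo,hi in((.028,.036),(.046,.06),(.06,.09),(.09,.1),(.1,.125)):
    m=(np.hypot(W[...,0]-.4455,W[...,1]+.277)<.04)&(W[...,2]>lo)&(W[...,2]<hi)
    Q=W[m];
    if len(Q)<5: continue
    r=cv2.minAreaRect(Q[:,:2].astype(np.float32))
    c=Q[:,:2].mean(0);V=np.linalg.svd(Q[:,:2]-c,full_matrices=False)[2][0]
    print(lo,hi,len(Q),Q.min(0),Q.max(0),c,r,np.degrees(np.arctan2(V[1],V[0])))
E
```

```text
t: 1.45
tool_pos: [0.4482, -0.2965, 0.2402]
eef_rot: [-179.9, -0.1, 106.3]
force: [0.5, 0.2, 0.2]
gripper_width: 0.05
0.028 0.036 1138 [ 0.4178 -0.3041  0.0282] [ 0.4668 -0.2556  0.0342] [ 0.4415 -0.2773] ((0.4420798420906067, -0.2793099284172058), (0.04788792505860329, 0.04680942744016647), 14.882591247558594) 14.928060510907436
0.046 0.06 50 [ 0.4311 -0.2816  0.046 ] [ 0.4497 -0.2625  0.06  ] [ 0.4399 -0.2678] ((0.44001176953315735, -0.27216607332229614), (0.01700136996805668, 0.017544670030474663), 8.10110092163086) 7.2559206489011885
0.06 0.09 100 [ 0.4317 -0.2747  0.06  ] [ 0.4474 -0.2638  0.085 ] [ 0.4388 -0.2679] ((0.4394727349281311, -0.26857003569602966), (0.014715452678501606, 0.008769471198320389), 15.658352851867676) 13.89135539155501
0.09 0.1 38 [ 0.4339 -0.3056  0.0925] [ 0.4513 -0.2642  0.1   ] [ 0.4431 -0.2825] ((0.44372570514678955, -0.2847905457019806), (0.009581897407770157, 0.04088684916496277), 14.57433032989502) 102.00993226795582
0.1 0.125 535 [ 0.4337 -0.3018  0.1001] [ 0.4522 -0.2649  0.1155] [ 0.4422 -0.2808] ((0.442923903465271, -0.2836778163909912), (0.010880169458687305, 0.037738457322120667), 13.529284477233887) -76.02803145348427
```

View pics/w1.png

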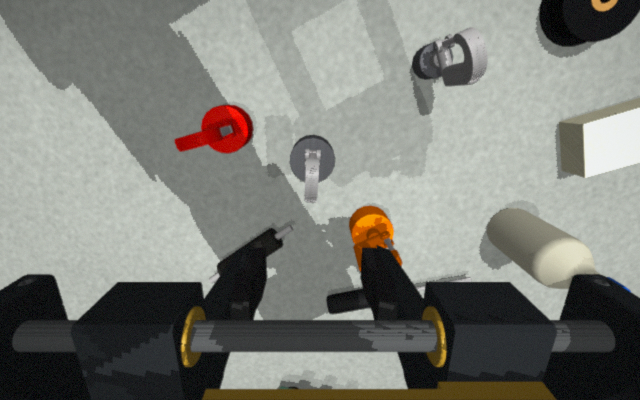

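```bash
python3 - <<'E'
import pickle
from h import *
np.set_printoptions(precision=4,suppress=True)
d=pickle.load(open("w1.pkl","rb"));d0=pickle.load(open("v0.pkl","rb"))
u=np.array([np.cos(np.radians(104)),np.sin(np.radians(104))]);w=np.array([-u[1],u[0]])
for D in(d,d0["scene"],d0["top"]):
    W=cloud(D);W=W[(W[...,2]>.06)&(W[...,2]<.2)]
    q=W[:,:2]-[.4467,-.297];a=q@u;b=q@w
    m=(abs(a)<45)&(abs(b)>.012)&(abs(b)<.1)&(abs(a)<.04);
    Q=np.c_[a,b,W[:,2]][m]; 
    if len(Q):print(len(Q),Q[np.argsort(abs(Q[:,1]))][:6],Q.max(0),Q.min(0))
E
python3 -m jog '[[[-2,0,-40],[0,0,-3],0.14],[[-2,0,-80],[0,0,-3],0.14],[[-2,0,-110],[0,0,-3],0.14],[[-2,0,-110],[0,0,-3],0.14]]'
```

```text
3 [[0.0394 0.0982 0.1135]
 [0.0392 0.0994 0.1124]
 [0.0393 0.0999 0.1132]] [0.0394 0.0999 0.1135] [0.0392 0.0982 0.1124]
1 [[0.0394 0.0986 0.1085]] [0.0394 0.0986 0.1085] [0.0394 0.0986 0.1085]
t: 1.9
tool_pos: [0.4449, -0.296, 0.1282]
eef_rot: [-179.8, -0.3, 103.3]
force: [0.0, 0.3, 0.1]
gripper_width: 0.0503
```

```bash
python3 -m jog '[[[1.5,-1,-15],[0,0,0.5],0.14],[[1.5,-1,-33],[0,0,0.5],0.14],[[1.5,-1,-33],[0,0,0.5],0.14],[[1.5,-1,-33],[0,0,0.5],0.14]]'
python3 - <<'E'
from plant import viewer,get_state
from h import *
d=viewer.get_image("wrist");cv2.imwrite("pics/w2.png",d["img"][:,:,::-1])
d=viewer.get_image("scene");crop(d,130,330,150,280,4,"pics/s2.png")
E
```

```text
t: 2.3
tool_pos: [0.4489, -0.2989, 0.0991]
eef_rot: [179.9, 0.1, 103.9]
force: [0.3, 0.8, 0.1]
gripper_width: 0.0502
```

View pics/w2.png

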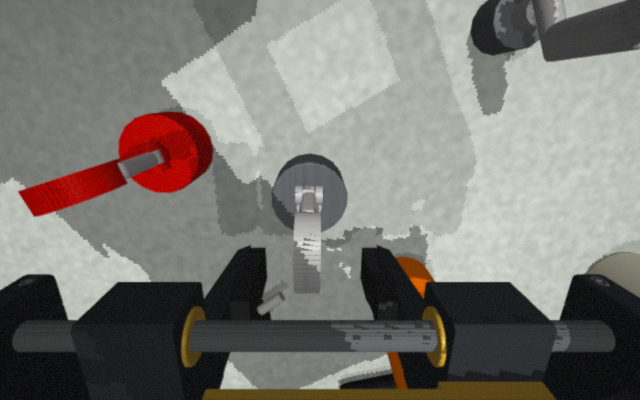

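View pics/s2.png

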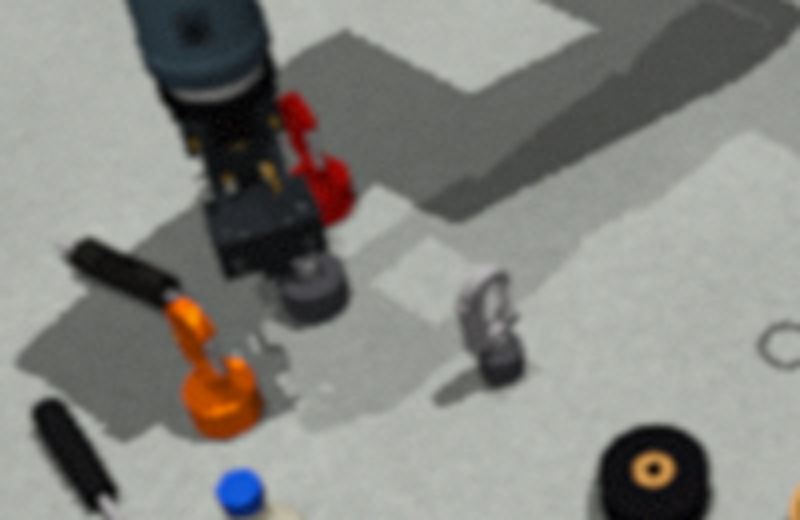

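```bash
python3 -m jog '[[[-2,1.5,-3.5],[0,0,0],0.14],[[-2,1.5,-3.5],[0,0,0],0.14],[[-2,1.5,-3.5],[0,0,0],-0.9],[[-2,1.5,-3.5],[0,0,0],-0.9],[[-2,1.5,-3.5],[0,0,0],-0.9],[[-2,1.5,-3.5],[0,0,0],-0.9],[[-2,1.5,-3.5],[0,0,0],-0.9]]'
python3 - <<'E'
from plant import viewer,get_state
from h import *
d=viewer.get_image("wrist");cv2.imwrite("pics/w3.png",d["img"][:,:,::-1])
s=get_state();print(s["tool_pos"],s["eef_rot"],s["force"],s["moment"],s["gripper_width"])
E
```

```text
t: 3.1
tool_pos: [0.4462, -0.2965, 0.0942]
eef_rot: [-180.0, -0.0, 103.9]
force: [-2.1, -0.7, 1.1]
gripper_width: 0.0121
[ 0.44614604 -0.29660225  0.09418   ] [-1.79986137e+02  4.75588208e-03  1.03917678e+02] [-0.4023463  -0.66515178 -0.96412548] [-0.30112043 -0.09894496  0.0211565 ] 0.010450488414441158
```

View pics/w3.png

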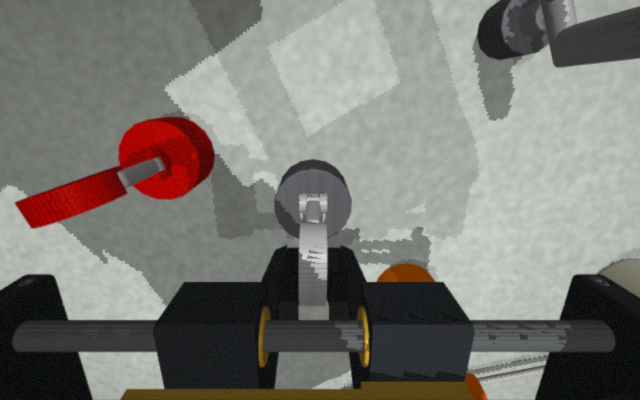

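```bash
python3 -m jog '[[[0,0,5],[0,0,0],-0.9],[[0,0,15],[0,0,0],-0.9],[[0,0,35],[0,0,0],-0.9],[[0,0,65],[0,0,0],-0.9],[[0,0,100],[0,0,0],-0.9],[[0,0,135],[0,0,0],-0.9],[[0,0,155],[0,0,0],-0.9],[[0,0,160],[0,0,0],-0.9],[[0,0,160],[0,0,0],-0.9]]'
python3 - <<'E'
from plant import viewer,get_state
from h import *
d=viewer.get_image("scene");crop(d,130,330,100,250,3.8,"pics/s4.png")
s=get_state();print(s["tool_pos"],s["eef_rot"],s["force"],s["moment"],s["gripper_width"])
E
```

```text
t: 4.05
tool_pos: [0.4463, -0.2966, 0.2548]
eef_rot: [180.0, 0.1, 103.9]
force: [-0.2, -0.6, -4.9]
gripper_width: 0.0104
[ 0.44581327 -0.29607503  0.2534415 ] [-1.79968069e+02 -5.66737033e-02  1.03915698e+02] [-0.82945175  0.04872998 -4.48418313] [-0.11552417 -0.11058195  0.03218741] 0.010543368440635206
```

View pics/s4.png

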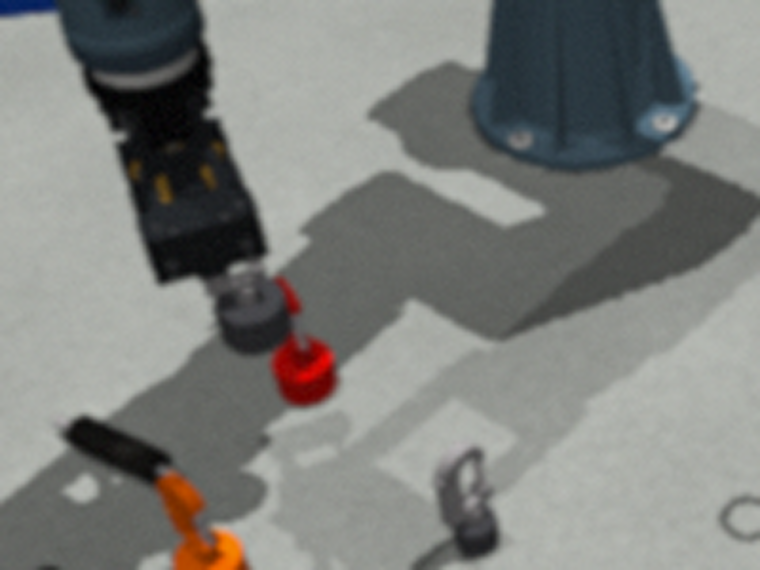

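```bash
python3 -m jog '[[[14,40,0],[0,0,-2],-0.9],[[28,80,0],[0,0,-4],-0.9],[[42,120,0],[0,0,-6],-0.9],[[56,160,-5],[0,0,-8],-0.9],[[70,200,-10],[0,0,-10],-0.9],[[84,235,-20],[0,0,-11.6],-0.9],[[92,262,-28],[0,0,-11.6],-0.9],[[94,275,-30],[0,0,-11.6],-0.9],[[94,275,-30],[0,0,-11.6],-0.9],[[94,275,-30],[0,0,-11.6],-0.9]]'
python3 - <<'E'
from plant import viewer,get_state
from h import *
import pickle
d={}
for n in("scene","top","wrist"):
    d[n]=viewer.get_image(n)
pickle.dump(d,open("v5.pkl","wb"))
cv2.imwrite("pics/w5.png",d["wrist"]["img"][:,:,::-1])
crop(d["scene"],230,430,110,250,4,"pics/s5.png")
s=get_state();print(s["tool_pos"],s["eef_rot"],s["force"],s["moment"],s["gripper_width"])
E
```

```text
t: 5.1
tool_pos: [0.5397, -0.0221, 0.2235]
eef_rot: [-179.9, 0.0, 92.3]
force: [0.0, 1.0, -3.9]
gripper_width: 0.0111
[ 0.54016001 -0.02284822  0.22442381] [1.79986909e+02 2.80634549e-02 9.22210833e+01] [-0.2284522   0.27057655 -4.12249749] [-0.04328364 -0.09228073 -0.00973387] 0.010403233262964552
```

View pics/w5.png

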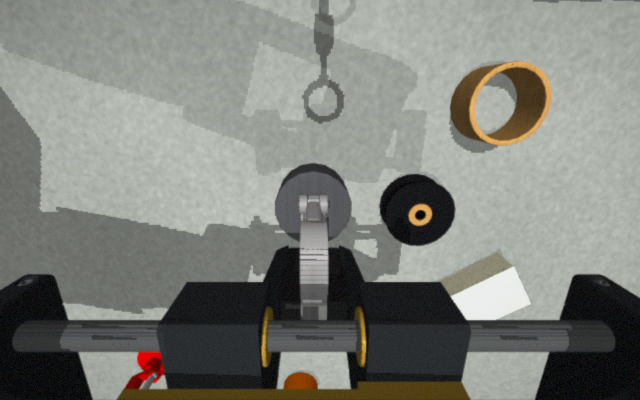

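View pics/s5.png

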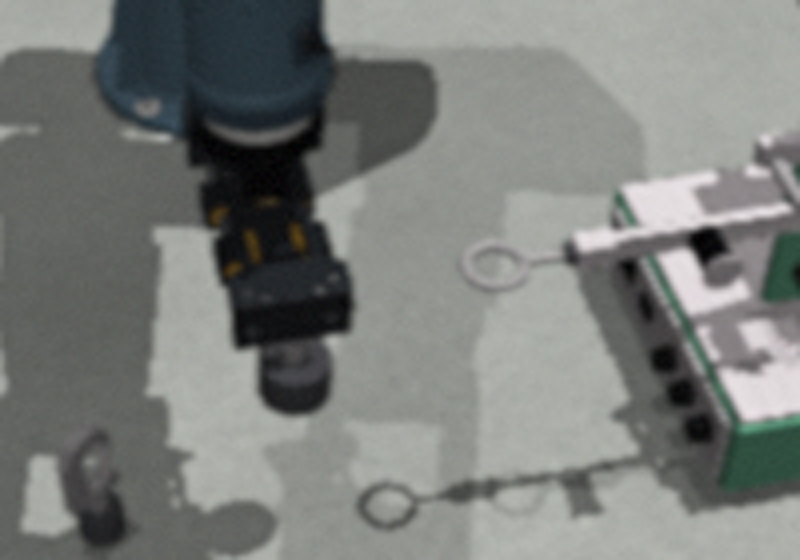

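```bash
python3 -m jog '[[[-0.5,25,0],[0,0,0],-0.9],[[-1,50,0],[0,0,0],-0.9],[[-2,66,0],[0,0,0],-0.9],[[-2,68,0],[0,0,0],-0.9],[[-2,68,0],[0,0,0],-0.9],[[-2,68,0],[0,0,0],-0.9]]'
python3 - <<'E'
from plant import viewer,get_state
from h import *
import pickle
np.set_printoptions(precision=4,suppress=True)
s=get_state();print(s["tool_pos"],s["eef_rot"],s["force"],s["moment"],s["gripper_width"])
d={}
for n in("scene","wrist"):
    d[n]=viewer.get_image(n)
s=get_state();print(s["tool_pos"],s["eef_rot"],s["force"])
pickle.dump(d,open("v6.pkl","wb"))
cv2.imwrite("pics/w6.png",d["wrist"]["img"][:,:,::-1])
crop(d["scene"],270,410,120,220,5.6,"pics/s6.png")
W=cloud(d["wrist"])
m=(W[...,2]>.2)&(W[...,2]<.24)&(W[...,1]>.09)&(W[...,1]<.15)
Q=W[m];print(len(Q),Q.min(0),Q.max(0))
A=np.c_[2*Q[:,:2],np.ones(len(Q))]; t=np.linalg.lstsq(A,(Q[:,:2]**2).sum(1),rcond=None)[0]
print("circle",t[:2],np.sqrt(t[2]+t[0]**2+t[1]**2),Q[:,2].mean(),np.percentile(Q[:,2],[5,50,95]))
m=(W[...,2]>.19)&(W[...,2]<.26)&(W[...,1]>.03)&(W[...,1]<.088)&(abs(W[...,0]-.538)<.02)
Q=W[m];print("hook",len(Q),Q.min(0),Q.max(0))
r=cv2.minAreaRect(Q[Q[:,2]>.215][:,:2].astype(np.float32));print(r)
E
```

```text
t: 5.85
tool_pos: [0.5384, 0.0456, 0.2243]
eef_rot: [180.0, 0.0, 92.3]
force: [-0.9, -0.5, -4.0]
gripper_width: 0.0108
[0.5384 0.0456 0.2243] [179.9849   0.0346  92.2831] [-0.8763 -0.5479 -4.0333] [-0.1075 -0.0884 -0.0437] 0.010757859429902625
[0.5383 0.0456 0.2242] [-179.9968    0.0178   92.2577] [ 0.311   0.0582 -5.3525]
5501 [0.5122 0.1031 0.213 ] [0.5563 0.15   0.2226]
circle [0.5342 0.1254] 0.018843711116101898 0.21776951386141827 [0.2158 0.2178 0.2195]
hook 6975 [0.518  0.0343 0.19  ] [0.558  0.0787 0.26  ]
((0.5379517674446106, 0.0568656325340271), (0.0399710051715374, 0.04393806308507919), 2.6551833152770996)
```

View pics/w6.png

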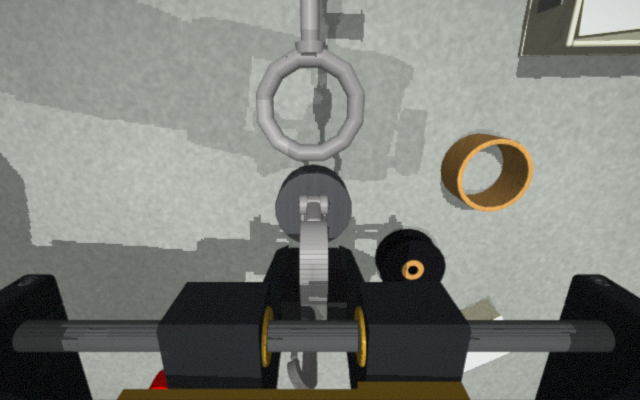

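View pics/s6.png

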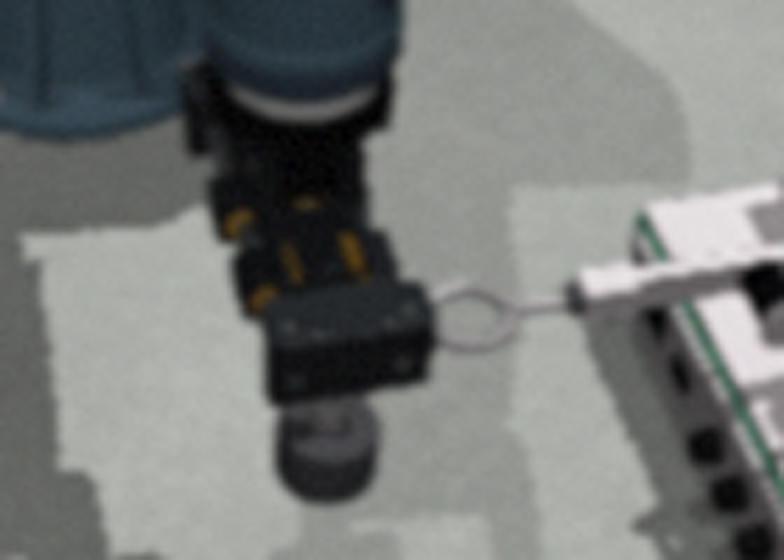

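Run:
```python
from h import *
import pickle
np.set_printoptions(precision=4,suppress=True)
d=pickle.load(open("v6.pkl","rb"))["wrist"];W=cloud(d)
# hook columns 300-328, rows 190-310
for v in range(186,322,6):
    q=W[v,302:326];print(v,np.nanmedian(q,0))
v=154
print([tuple(np.round(W[v,u],4)) for u in range(300,322,4) for v in (148,153)])
m=(W[...,2]>.205)&(W[...,2]<.23)&(W[...,1]>.1)&(W[...,1]<.145)
Q=W[m];r=np.hypot(Q[:,0]-.5342,Q[:,1]-.1254)
for a in np.arange(.014,.023,.001):
    q=Q[(r>=a)&(r<a+.001)];print("%.3f"%a,len(q),np.median(q[:,2]) if len(q) else 0)
```

```text
186 [0.5377 0.0758 0.1605]
192 [0.5379 0.0719 0.1606]
198 [0.5377 0.0755 0.1834]
204 [0.5377 0.0748 0.1914]
210 [0.5379 0.0753 0.2019]
216 [0.5376 0.076  0.2118]
222 [0.5375 0.0781 0.2244]
228 [0.5375 0.0778 0.2301]
234 [0.5375 0.0765 0.2331]
240 [0.5376 0.075  0.2356]
246 [0.5376 0.0733 0.2374]
252 [0.5377 0.0716 0.2391]
258 [0.5378 0.0696 0.2404]
264 [0.5379 0.0675 0.2412]
270 [0.538  0.0653 0.242 ]
276 [0.5381 0.063  0.2428]
282 [0.5382 0.0604 0.2428]
288 [0.5383 0.0577 0.2428]
294 [0.5384 0.0544 0.2421]
300 [0.5386 0.0503 0.2404]
306 [ 0.5458 -0.1358  0.0009]
312 [ 0.5467 -0.1411  0.0063]
318 [ 0.5467 -0.1413  0.0178]
[(np.float64(0.5306), np.float64(0.1083), np.float64(0.2166)), (np.float64(0.5307), np.float64(0.1066), np.float64(0.2188)), (np.float64(0.5323), np.float64(0.1086), np.float64(0.2178)), (np.float64(0.5324), np.float64(0.1065), np.float64(0.218)), (np.float64(0.534), np.float64(0.1087), np.float64(0.2181)), (np.float64(0.5341), np.float64(0.1066), np.float64(0.2184)), (np.float64(0.5356), np.float64(0.1087), np.float64(0.2177)), (np.float64(0.5357), np.float64(0.1068), np.float64(0.2189)), (np.float64(0.5373), np.float64(0.1087), np.float64(0.2173)), (np.float64(0.5374), np.float64(0.1068), np.float64(0.2185)), (np.float64(0.539), np.float64(0.1088), np.float64(0.2178)), (np.float64(0.539), np.float64(0.107), np.float64(0.2194))]
0.014 127 0.21611947308724946
0.015 550 0.216715644942613
0.016 770 0.2174855886482872
0.017 766 0.21813258045139097
0.018 774 0.21831174342674664
0.019 763 0.2182436488618739
0.020 693 0.21783242320111623
0.021 505 0.21721606666575657
0.022 151 0.2164897016365337
```

```bash
python3 -m jog '[[[-1.5,8,0],[0,0,0],-0.9],[[-2,16,0],[0,0,0],-0.9],[[-2.3,21,0],[0,0,0],-0.9],[[-2.3,24,0],[0,0,0],-0.9],[[-2.3,24,0],[0,0,0],-0.9],[[-2.3,24,0],[0,0,0],-0.9]]'
python3 - <<'E'
from plant import viewer,get_state
from h import *
import pickle
np.set_printoptions(precision=4,suppress=True)
d=viewer.get_image("wrist")
s=get_state();print(s["tool_pos"],s["eef_rot"],s["force"])
pickle.dump(d,open("v7.pkl","wb"))
crop(d,180,440,30,330,2,"pics/w7.png")
W=cloud(d)
m=(W[...,2]>.21)&(W[...,2]<.23)&(W[...,1]>.1045)&(W[...,1]<.148);Q=W[m]
A=np.c_[2*Q[:,:2],np.ones(len(Q))]; t=np.linalg.lstsq(A,(Q[:,:2]**2).sum(1),rcond=None)[0]
print("circle",t[:2],np.sqrt(t[2]+t[0]**2+t[1]**2),np.percentile(Q[:,2],[5,50,95]))
for v in range(200,300,8):
    q=W[v,302:326];print(v,np.nanmedian(q,0))
E
```

```text
t: 6.55
tool_pos: [0.5359, 0.0706, 0.2242]
eef_rot: [180.0, 0.0, 92.3]
force: [-0.3, 0.6, -4.5]
gripper_width: 0.0106
[0.5359 0.0705 0.2242] [179.9988   0.0079  92.3245] [-0.3068 -0.5416 -4.9875]
circle [0.5342 0.1256] 0.0186934580305403 [0.2158 0.2179 0.2193]
200 [0.5352 0.1008 0.1878]
208 [0.5348 0.1072 0.2181]
216 [0.5351 0.1009 0.2116]
224 [0.535  0.1034 0.2271]
232 [0.535  0.1019 0.232 ]
240 [0.5351 0.1001 0.2353]
248 [0.5352 0.0978 0.2379]
256 [0.5353 0.0954 0.2399]
264 [0.5354 0.0927 0.2414]
272 [0.5355 0.0897 0.2424]
280 [0.5357 0.0866 0.2432]
288 [0.5358 0.0829 0.2428]
296 [0.536  0.0783 0.2417]
```

View pics/w7.png

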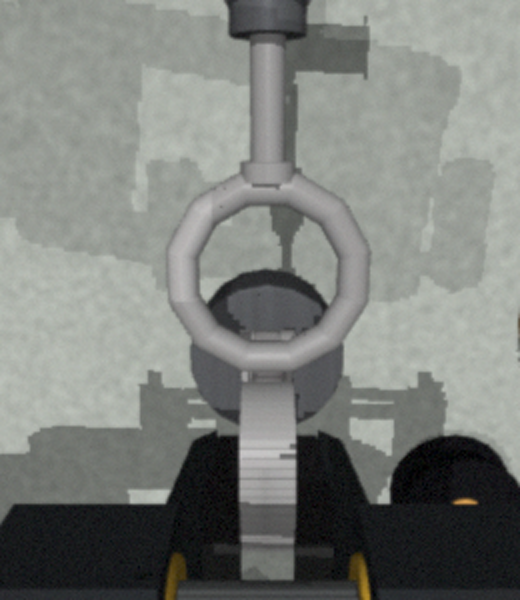

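```bash
python3 -m jog '[[[0,1,0],[0,0,0],-0.9],[[0,2,0],[0,0,0],-0.9],[[-0.2,3,0],[0,0,0],-0.9],[[-0.2,4,0],[0,0,0],-0.9],[[-0.2,5,0],[0,0,0],-0.9],[[-0.2,5,0],[0,0,0],-0.9]]'
python3 -c "
from plant import get_state
s=get_state();print(s['tool_pos'],s['force'],s['moment'])"
```

```text
t: 7.2
tool_pos: [0.5358, 0.0753, 0.2242]
eef_rot: [180.0, 0.0, 92.3]
force: [0.2, -3.0, -4.7]
gripper_width: 0.0108
[0.53575578 0.07534117 0.22417855] [ 0.15197348 -2.97442473 -4.65528793] [-0.59759261 -0.19644583 -0.00366481]
```

```bash
python3 -m jog '[[[0,1,0],[0,0,0],-0.9],[[0,2,0],[0,0,0],-0.9],[[-0.1,3,0],[0,0,0],-0.9],[[-0.2,4,0],[0,0,0],-0.9],[[-0.2,4,0],[0,0,0],-0.9]]'
python3 - <<'E'
from plant import viewer,get_state
from h import *
np.set_printoptions(precision=4,suppress=True)
d=viewer.get_image("wrist")
s=get_state();print(s["tool_pos"],s["eef_rot"],s["force"],s["moment"])
crop(d,180,440,30,330,2,"pics/w8.png")
W=cloud(d)
m=(W[...,2]>.205)&(W[...,2]<.23)&(W[...,1]>.108)&(W[...,1]<.148);Q=W[m]
A=np.c_[2*Q[:,:2],np.ones(len(Q))]; t=np.linalg.lstsq(A,(Q[:,:2]**2).sum(1),rcond=None)[0]
print("circle",t[:2],np.sqrt(t[2]+t[0]**2+t[1]**2),np.percentile(Q[:,2],[5,50,95]))
E
```

```text
t: 7.7
tool_pos: [0.5355, 0.0796, 0.2242]
eef_rot: [180.0, 0.0, 92.3]
force: [0.6, -5.0, -4.9]
gripper_width: 0.0104
[0.5356 0.0795 0.2243] [179.9865   0.0057  92.3175] [ 0.2859 -4.2139 -4.8857] [-0.6979 -0.2291  0.0036]
circle [0.5342 0.1264] 0.018324361013478258 [0.2157 0.218  0.2215]
```

View pics/w8.png

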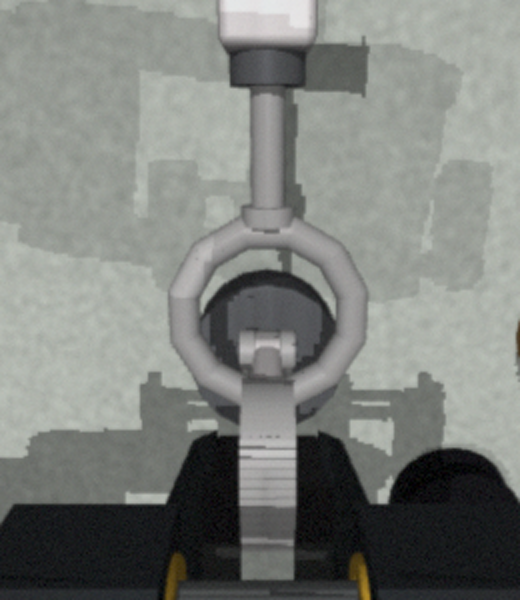

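```bash
python3 -m jog '[[[0,1,0],[0,0,0],-0.9],[[0,2,0],[0,0,0],-0.9],[[-0.1,3,0],[0,0,0],-0.9],[[-0.2,4,0],[0,0,0],-0.9],[[-0.2,5,0],[0,0,0],-0.9],[[-0.2,5,0],[0,0,0],-0.9]]'; python3 -m jog '[[[0,0.7,0],[0,0,0],-0.9],[[0,0.7,0],[0,0,0],-0.9]]'
python3 -c "
from plant import get_state
s=get_state();print(s['tool_pos'],s['force'],s['moment'])"
```

```text
t: 8.35
tool_pos: [0.5355, 0.0845, 0.2245]
eef_rot: [180.0, 0.0, 92.3]
force: [0.1, -5.5, -4.1]
gripper_width: 0.0107
t: 8.55
tool_pos: [0.5354, 0.0851, 0.2245]
eef_rot: [180.0, 0.0, 92.3]
force: [1.1, -5.0, -2.9]
gripper_width: 0.0105
[0.53543925 0.08506758 0.22445269] [ 1.10237033 -4.9786524  -2.94762144] [-0.90485545 -0.11578629  0.02796293]
```

```bash
python3 -m jog '[[[0,0.5,0],[0,0,0],-0.9],[[0,0.9,0],[0,0,0],-0.9],[[0,0.9,0],[0,0,0],-0.9]]';python3 -m jog '[[[0,0.4,0],[0,0,0],-0.9],[[0,0.6,0],[0,0,0],-0.9],[[0,0.6,0],[0,0,0],-0.9]]'
python3 - <<'E'
from plant import viewer,get_state
from h import *
np.set_printoptions(precision=4,suppress=True)
d=viewer.get_image("wrist")
s=get_state();print(s["tool_pos"],s["eef_rot"],s["force"],s["moment"])
crop(d,180,440,30,330,2,"pics/w9.png")
W=cloud(d)
m=(W[...,2]>.205)&(W[...,2]<.23)&(W[...,1]>.11)&(W[...,1]<.148);Q=W[m]
print(np.percentile(Q[:,2],[5,50,95]))
E
```

```text
t: 8.85
tool_pos: [0.5354, 0.0859, 0.2244]
eef_rot: [180.0, 0.0, 92.3]
force: [-0.3, -6.1, -2.7]
gripper_width: 0.0108
t: 9.15
tool_pos: [0.5353, 0.0866, 0.2242]
eef_rot: [180.0, 0.0, 92.3]
force: [1.2, -4.1, -5.8]
gripper_width: 0.0107
[0.5353 0.0867 0.224 ] [-179.9944   -0.0029   92.3106] [ 1.4157 -3.832  -5.2582] [-0.7492 -0.3736  0.0025]
[0.2159 0.2181 0.2238]
```

View pics/w9.png

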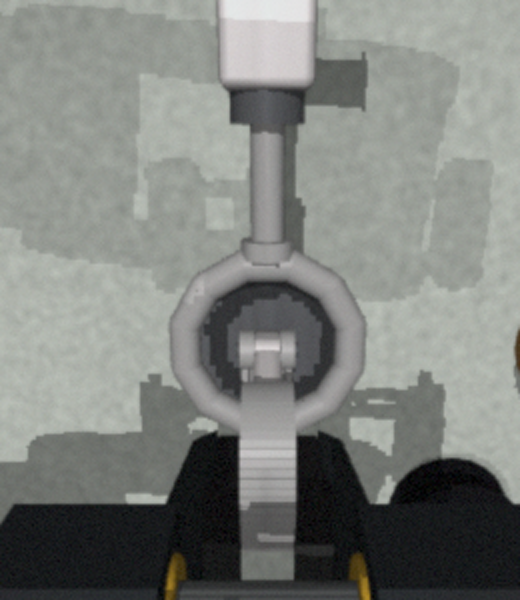

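```bash
python3 -m jog '[[[0,0.2,-1],[0,0,0],-0.9],[[0,0.2,-2],[0,0,0],-0.9],[[0,0.2,-3],[0,0,0],-0.9],[[0,0.2,-4],[0,0,0],-0.9],[[0,0.2,-5],[0,0,0],-0.9],[[0,0.2,-6],[0,0,0],-0.9],[[0,0.2,-6],[0,0,0],-0.9]]'
python3 -m jog '[[[0,0,-1],[0,0,0],-0.9],[[0,0,-2],[0,0,0],-0.9],[[0,0,-3],[0,0,0],-0.9],[[0,0,-4],[0,0,0],-0.9],[[0,0,-4],[0,0,0],-0.9]]'
python3 - <<'E'
from plant import viewer,get_state
from h import *
np.set_printoptions(precision=4,suppress=True)
d=viewer.get_image("wrist")
s=get_state();print(s["tool_pos"],s["eef_rot"],s["force"],s["moment"])
crop(d,180,440,30,330,2,"pics/w10.png")
W=cloud(d)
m=(W[...,2]>.185)&(W[...,2]<.23)&(W[...,1]>.11)&(W[...,1]<.148);Q=W[m]
print(np.percentile(Q[:,2],[5,50,95]))
E
```

```text
t: 9.9
tool_pos: [0.5352, 0.0876, 0.218]
eef_rot: [-180.0, -0.1, 92.3]
force: [-0.5, 0.2, -4.5]
gripper_width: 0.0109
t: 10.4
tool_pos: [0.5352, 0.0869, 0.214]
eef_rot: [-180.0, -0.0, 92.3]
force: [-0.4, 0.6, -3.7]
gripper_width: 0.011
[0.5353 0.0869 0.2141] [-179.9897   -0.0038   92.3136] [-0.6247  0.9384 -4.5035] [-0.0813 -0.1174  0.0209]
[0.2136 0.218  0.2278]
```

View pics/w10.png

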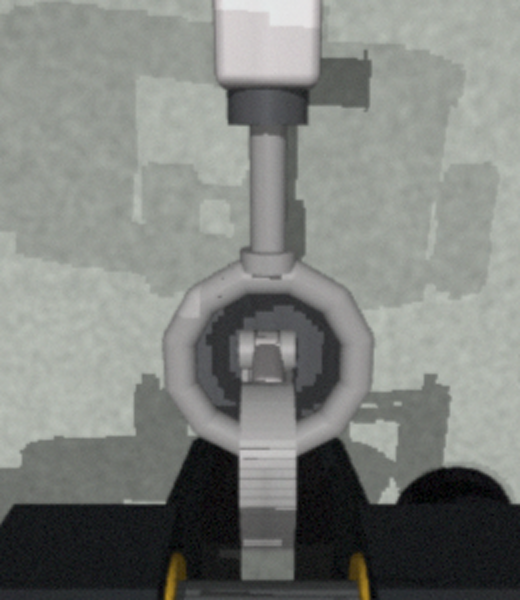

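```bash
python3 -m jog '[[[0,0.7,-1],[0,0,0],-0.9],[[0,1.4,-2],[0,0,0],-0.9],[[-0.1,2.2,-3],[0,0,0],-0.9],[[-0.1,2.4,-5],[0,0,0],-0.9],[[-0.1,2.4,-8],[0,0,0],-0.9],[[-0.1,2.4,-11],[0,0,0],-0.9],[[-0.1,2.5,-14],[0,0,0],-0.9],[[-0.1,2.6,-17],[0,0,0],-0.9],[[-0.1,2.7,-17],[0,0,0],-0.9]]'
python3 -c "
from plant import get_state
s=get_state();print(s['tool_pos'],s['force'],s['moment'])"
```

```text
t: 11.35
tool_pos: [0.5353, 0.0895, 0.1969]
eef_rot: [-180.0, 0.0, 92.3]
force: [-0.6, -1.9, -1.4]
gripper_width: 0.0108
[0.53527601 0.08945994 0.19685472] [-0.5588404  -1.88847838 -1.43529779] [-0.33300912 -0.11931044  0.02407406]
```

```bash
python3 -m jog '[[[0,0,-3],[0,0,0],-0.9],[[0,0,-6],[0,0,0],-0.9],[[0,0,-9],[0,0,0],-0.9],[[0,0.2,-12],[0,0,0],-0.9],[[0,0.3,-15],[0,0,0],-0.9],[[0,0.3,-15],[0,0,0],-0.9],[[0,0.3,-15],[0,0,0],-0.9]]'
python3 - <<'E'
from plant import viewer,get_state
from h import *
np.set_printoptions(precision=4,suppress=True)
for i in range(6):
  d=viewer.get_image("wrist" if i<5 else "scene")
  s=get_state();print(s["tool_pos"],s["force"],s["moment"])
  if i==4:
    crop(d,180,440,30,330,2,"pics/w11.png")
crop(d,270,410,120,240,5,"pics/s11.png")
E
```

```text
t: 12.05
tool_pos: [0.5353, 0.0903, 0.1823]
eef_rot: [180.0, -0.0, 92.3]
force: [-0.0, 3.7, 0.1]
gripper_width: 0.0111
[0.5353 0.0903 0.1824] [-0.7836  4.6965  0.125 ] [ 0.5463 -0.0546 -0.0115]
[0.5353 0.0903 0.1824] [-0.7711  3.4675  0.5121] [ 0.6224 -0.0714  0.0088]
[0.5353 0.0902 0.1824] [0.1028 5.1494 0.5674] [ 0.6034 -0.0909  0.0111]
[0.5353 0.0902 0.1824] [-0.4413  4.1164  1.0929] [ 0.631  -0.0968  0.0349]
[0.5353 0.0902 0.1824] [0.2941 5.1925 0.162 ] [ 0.6462 -0.0424 -0.0678]
[0.5353 0.0901 0.1824] [-0.3198  4.362   0.5189] [ 0.7062 -0.0881 -0.0032]
```

View pics/w11.png

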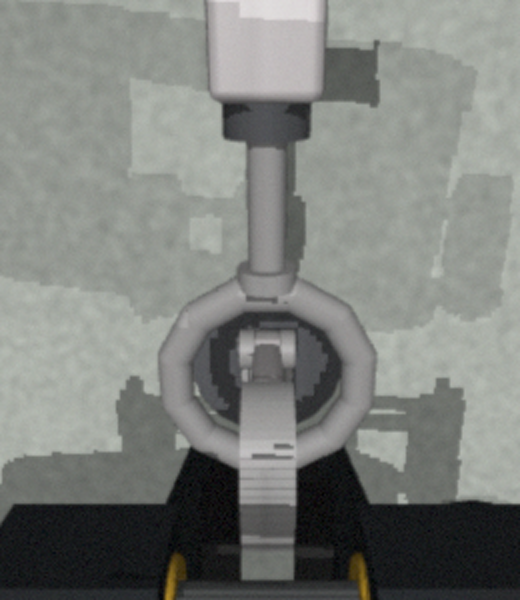

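View pics/s11.png

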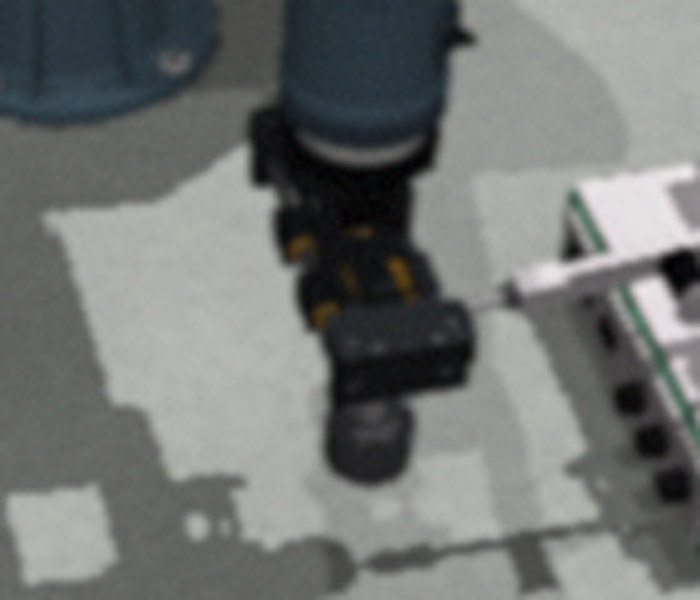

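```bash
for i in 1 2 3 4; do python3 -m jog '[[[0,0.5,0],[0,0,0],-0.9],[[0,0.5,0],[0,0,0],-0.9]]' | egrep "force|pos"; done
```

```text
tool_pos: [0.5353, 0.0902, 0.1823]
force: [0.5, 3.0, 0.3]
tool_pos: [0.5353, 0.0903, 0.1822]
force: [-0.1, -0.5, -0.9]
tool_pos: [0.5353, 0.0907, 0.1822]
force: [0.5, -3.0, -0.6]
tool_pos: [0.5352, 0.0915, 0.1822]
force: [0.4, -3.9, -0.5]
```

```bash
python3 -m jog '[[[0,-0.6,-1],[0,0,0],-0.9],[[0,-0.6,-3],[0,0,0],-0.9],[[0,-0.6,-3],[0,0,0],-0.9],[[0,-0.6,-3],[0,0,0],-0.9]]'; python3 -c "
from plant import get_state,viewer
for i in range(4):
  viewer.get_image('top');s=get_state();print(s['tool_pos'],s['force'],s['moment'])"
```

```text
t: 13.55
tool_pos: [0.5352, 0.0916, 0.1792]
eef_rot: [180.0, -0.0, 92.3]
force: [-0.6, 0.0, 0.1]
gripper_width: 0.0107
[0.5352031  0.09159793 0.17924359] [ 0.32651037 -0.41392898 -0.36018951] [ 0.02208745 -0.07011493 -0.03861155]
[0.53523281 0.09157236 0.17927071] [0.61038368 0.92739641 0.43789976] [ 0.06702065 -0.09848926 -0.0080479 ]
[0.53522809 0.09154826 0.17927068] [0.05301903 0.81502622 0.76542832] [ 0.08866048 -0.06807361 -0.02841424]
[0.53523207 0.09154402 0.17928099] [0.23019499 0.88941275 0.44731356] [ 0.14236611 -0.09728368  0.0230059 ]
```

```bash
python3 -m jog '[[[0,0,0],[0,0,0],-0.6],[[0,0,0],[0,0,0],-0.4],[[0,0,0],[0,0,0],0],[[0,0,0],[0,0,0],0.1],[[0,0,0],[0,0,0],0.1],[[0,0,0],[0,0,0],0.1],[[0,0,0],[0,0,0],0.1]]'
python3 - <<'E'
from plant import viewer,get_state
from h import *
d=viewer.get_image("wrist")
s=get_state();print(s["tool_pos"],s["force"],s["moment"],s["gripper_width"])
crop(d,140,480,30,400,1.6,"pics/w12.png")
d=viewer.get_image("scene")
crop(d,270,410,120,240,5,"pics/s12.png")
E
```

```text
t: 14.45
tool_pos: [0.5352, 0.0913, 0.1792]
eef_rot: [-180.0, -0.0, 92.3]
force: [0.5, -0.2, 0.3]
gripper_width: 0.0483
[0.53523395 0.09128166 0.17921655] [0.15677413 0.48753483 0.58053196] [-0.01786916 -0.11743702  0.01447037] 0.04858960302942327
```

View pics/w12.png

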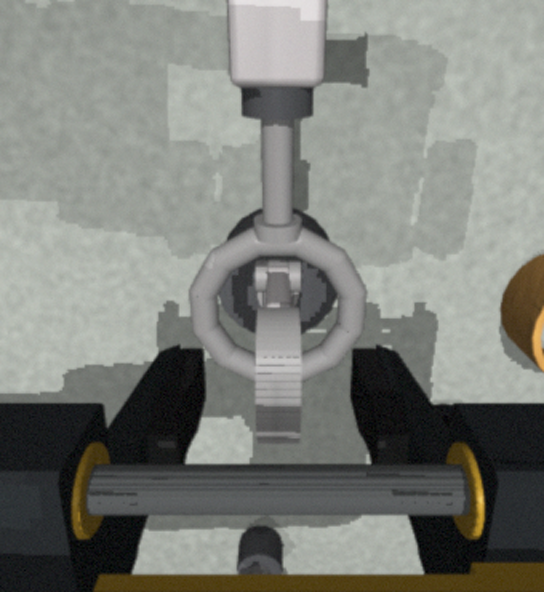

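View pics/s12.png

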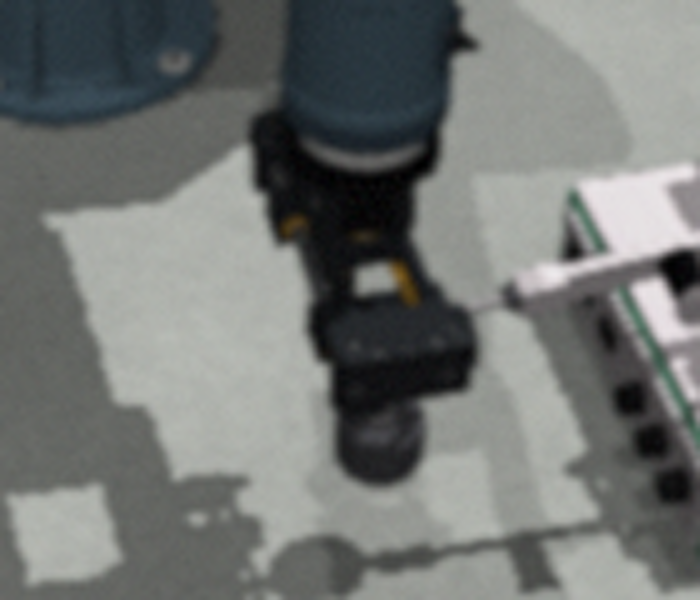

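```bash
python3 -m jog '[[[0,-5,0],[0,0,0],0.1],[[0,-15,0],[0,0,0],0.1],[[0,-30,0],[0,0,0],0.1],[[2,-55,0],[0,0,0],0.1],[[4,-80,0],[0,0,0],0.1],[[4,-110,15],[0,0,0],0.1],[[4,-140,35],[0,0,0],0.1],[[4,-150,50],[0,0,0],0.1],[[4,-150,50],[0,0,0],0.1],[[4,-150,50],[0,0,0],0.1]]'
python3 - <<'E'
from plant import viewer,get_state
from h import *
np.set_printoptions(precision=4,suppress=True)
for i in range(3):
  for n in ("scene","top"):
    d=viewer.get_image(n);W=cloud(d)
    m=(W[...,2]>.05)&(W[...,2]<.135)&(W[...,1]>.04)&(W[...,1]<.18)&(abs(W[...,0]-.53)<.05);Q=W[m]
    print(n,len(Q),Q.mean(0),Q.min(0),Q.max(0))
    if n=="scene": crop(d,270,410,120,240,5,f"pics/s13{i}.png")
print(get_state()["t"])
E
python3 -m jog '[[[0,0,0],[0,0,0],0.1],[[0,0,0],[0,0,0],0.1],[[0,0,0],[0,0,0],0.1],[[0,0,0],[0,0,0],0.1],[[0,0,0],[0,0,0],0.1],[[0,0,0],[0,0,0],0.1],[[0,0,0],[0,0,0],0.1],[[0,0,0],[0,0,0],0.1]]'
python3 - <<'E'
from plant import viewer,get_state
from h import *
np.set_printoptions(precision=4,suppress=True)
for i in range(6):
    d=viewer.get_image("scene");W=cloud(d)
    m=(W[...,2]>.05)&(W[...,2]<.135)&(W[...,1]>.04)&(W[...,1]<.18)&(abs(W[...,0]-.53)<.05);Q=W[m]
    print(len(Q),Q.mean(0),Q.min(0),Q.max(0))
d=viewer.get_image("wrist");cv2.imwrite("pics/w14.png",d["img"][:,:,::-1])
E
```

```text
t: 15.55
tool_pos: [0.5389, -0.0594, 0.2289]
eef_rot: [180.0, -0.0, 92.2]
force: [-0.3, 0.1, 0.5]
gripper_width: 0.0483
scene 277 [0.5464 0.1075 0.1111] [0.5226 0.0852 0.0851] [0.5606 0.1343 0.1345]
top 98 [0.533  0.1075 0.1174] [0.5124 0.0858 0.0909] [0.5604 0.1332 0.1344]
scene 279 [0.5463 0.1074 0.1112] [0.5215 0.0854 0.0841] [0.5623 0.1339 0.1349]
top 96 [0.5331 0.1075 0.1162] [0.5124 0.086  0.0841] [0.5598 0.1329 0.1346]
scene 280 [0.5464 0.1074 0.1113] [0.5225 0.0851 0.0841] [0.5608 0.1335 0.1349]
top 95 [0.5331 0.1075 0.1167] [0.5124 0.0858 0.0818] [0.5599 0.1328 0.1251]
15.85
t: 16.65
tool_pos: [0.5392, -0.0587, 0.2292]
eef_rot: [-180.0, -0.0, 92.3]
force: [-0.7, -0.1, 0.8]
gripper_width: 0.0485
274 [0.5465 0.1072 0.111 ] [0.5216 0.085  0.0851] [0.5613 0.1335 0.1336]
278 [0.5464 0.1074 0.1114] [0.5249 0.0852 0.0856] [0.5603 0.1339 0.1348]
282 [0.5463 0.1073 0.1114] [0.5237 0.0847 0.084 ] [0.5606 0.1342 0.1348]
280 [0.5463 0.1074 0.1113] [0.5215 0.0849 0.0823] [0.5609 0.1338 0.1345]
279 [0.5464 0.1073 0.1113] [0.5228 0.0853 0.0836] [0.5616 0.1344 0.1347]
279 [0.5462 0.1074 0.1114] [0.5229 0.0851 0.083 ] [0.5614 0.1345 0.1349]
```

View pics/s132.png

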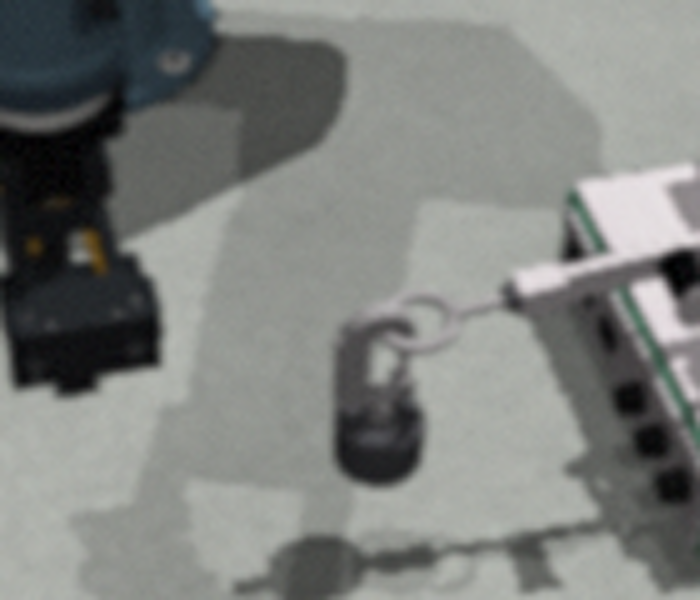

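View pics/w14.png

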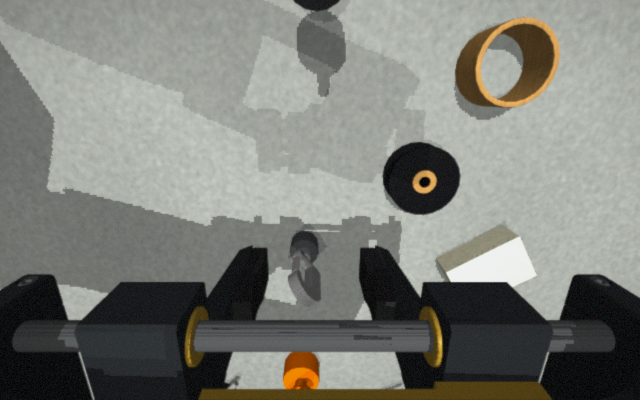

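The weight hangs upright from the ring at about (375,400) in the enlarged scene crop. Its position holds within 0.2 mm from picture to picture, and the gripper is well clear.

```bash
python3 -c "
from plant import env
print(env.hand_in())"
```

```text
the job is handed in; nothing more can be done
None
```

The larger weight is hanging from the dancer arm's ring, released, and I handed the job in at about 17 s of the 51 s allowed. No verdict was reported.

- **Hooking on:** I gripped the hook by its back, lined it up with the ring using the wrist camera, and pushed it on at about 85.5 mm hook height. The push force rose steadily to about 6 N at most.
- **Gate:** Lowering the hook let the wire rise into the bow, and the push force then dropped to zero. I took that as the gate flicking shut. I had no direct reading of the gate angle, and the low-resolution scene picture agrees that it is closed.
- **Letting down:** I lowered the weight until the wrist carried almost nothing (within about 1 N). Side forces peaked at about 5 N on the way, which I eased off before letting go.
- **Last checks:**
  - The weight was upright and about 8 cm clear of the bench, and its measured position stayed steady to about 0.2 mm between pictures.
  - The ring was in the bow.
  - The gripper was about 15 cm away, touching nothing.
- **Other things on the bench:** Nothing touched the small weight or the rest in the moves I made. The final pictures showed those in view standing as before, but I did not measure their positions again.

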